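# Load a slide tray under the reader's leaf spring and start it

## Robot

A 6-joint arm with a two-finger parallel gripper is mounted at the origin on a cart in front of the work surface, level with it; the furniture and walls round the work are solid. World frame = base frame: x ahead of the robot, y to its left, z up, the work surface at z = 0. Lengths are in mm, angles in rad, forces in N, time in s.
With the tool pointing down it reaches from about 300 to 775 mm from the base axis. Payload 14.6 kg.
Tool frame: the origin (TCP) lies midway between the tips of the shut fingers; the grasp point (between the pads) lies behind it (manip.grip_depth is the z of the grasp point in the tool frame, in mm); z points along the fingers, y is the line along which they close (so a half turn about z gives the same grasp; the last joint's range is limited). The gripper opens to 94 mm and grips with 3 to 60 N. Pads are 16 mm wide; open, the fingers measure 119 mm over their backs; the gripper's body (75 mm by 177 mm) begins 78 mm behind the grasp point.
Start: joints at [1.045, 0.3, 1.521, -0, 1.321, -0.067], TCP at [243.576, 493.113, 205.446] pointing down, gripper open.
Joint ranges: [-3.03, 3.03], [-0.79, 2.21], [0.23, 2.52], [-1.04, 4.18], [0, 3.07], [-2.55, 2.55]. Speed limits (rad/s): [2.22, 2.22, 2.57, 3.14, 3.14, 3.14].

## Interface

Orientations are given as [roll, pitch, yaw] about the fixed x, y, z axes, in that order (R = Rz(yaw) Ry(pitch) Rx(roll)).
In Python, from cell import manip gives the robot as it stands.
- The arm moves only by the tool pendant, called after "Call:" by a JSON object that holds its "method" and its "body", one argument or row to a line. Schema: {"type":"object","properties":{"increments":{"type":"array","items":{"type":"object","properties":{"dx":{"type":"number"},"dy":{"type":"number"},"dz":{"type":"number"},"rx":{"type":"number"},"ry":{"type":"number"},"rz":{"type":"number"}},"additionalProperties":false},"minItems":1,"maxItems":5},"finger_gap":{"type":"number"},"clamp_n":{"type":"number"},"only":{"type":"string"},"quiet":{"type":"boolean"},"lines":{"type":"string"}},"required":["increments"],"additionalProperties":false}. increments is a list of rows, 1 to 5 of them, each an object with the fields dx, dy, dz (the shift in shares of 250 mm (1.0 is 250 mm)), rx, ry, rz (a rotation vector in parts of the range, where 1.0 means 2 pi rad); a field left out counts as zero; each row is the pose to reach, as a shift and turn from the pose commanded when the call began, along the tool's axes at that moment; what a row does not reach only later rows make up. A row lasts 1/10 s, in which the tool goes at most 50 mm and 0.15 rad, less where a joint would pass 70% of its speed; a pose out of reach is approached as far as the arm can. finger_gap is the finger opening in mm, set as the call begins (left out keeps the last). The fingers move at their own pace and stop on an object; clamp_n is the grip in N (left out, the last holds). Time passes only in rows, so rows that do not move let the fingers close. The tool returns the time, the measured TCP pose, the force, the opening and the grip force at its end. only (a regular expression) keeps the lines of the reply that match it, lines (a string "A,B") keeps lines A to B, and quiet returns only ok. Input that does not fit is refused with a message, and nothing moves.
- manip.read_state(): the state, without advancing time (a new reading comes with each control period).
- manip.camera(name): name is "scene" or "top" or "wrist"; returns (picture, depth): 384x512x3 uint8, red, green, blue; 384x512 float32, mm along the optical axis (not along the pixel's ray), 0 where there is no reading.
- manip.camera_info(name): a dict with "K" (3x3 intrinsics, pixels), "rvec" (rotation vector, rad) and "tvec" (3), from world to camera coordinates, as OpenCV has them; the wrist camera has in their place "mount" (4x4, takes a point from camera to tool coordinates, whose origin is the TCP and whose axes are the flange's). Camera axes: x right, y down, z forward; pixel columns grow to the right and rows downward; lengths in mm; the calibration is good to about 2 mm. A picture is of the moment at which its call begins: read the wrist's pose just before it. camera_info takes no time and is no camera call.
- manip.sign_off(): hands the job in; it is judged then, once.
The state is a dict: "clock": time; "joints": joint angles; "qd": joint speeds; "effort": joint torques, N m; "eef_pos": TCP position; "eef_rot": TCP orientation; "wrist_force": force on the tool from outside, world axes, zero at the start; "moment": the same for the moment, N m; "finger_gap": finger opening in mm; "finger_force": force on a finger pad.
Only numpy, scipy, OpenCV 4.12 (cv2) and the standard library are available. Lean on these libraries where they do the work, as an engineer would, in place of code of your own. Each camera call takes 0.05 s, during which the arm holds its last target. There are 200 camera calls.

## Task

Load the blue slide tray into the slide reader with a fingertip: press its thumb plate down hard against the sprung bed so that the nose clears the crossbar, and keep pressing while you slide it in under the leaf spring, right up to the end stop, where the spring's bead clicks into the notch of the tray; then let go. Only then press the green start key. Do not lift the tray, keep off the glass slides, and leave the cups and the label roll where they are.

Things in the scene. Friction and masses are not known exactly. Their poses are not given: they have to be found in the camera images.
- reader: Fixed slide reader, 290 x 156 mm, white and grey. Origin at its underside on the channel's centre line; x = loading direction (away from the robot but for its yaw), y left, z up; reaches x = -125 to 165, y = -100 to 56 mm. Channel open at top and near end, between aluminium rails 79 mm apart, tops at z = 36 mm. Flat control strip right of the rails, top at z = 29 mm. Frame 'reader' below.
- tray: Loose dark blue slide tray, 124 x 76 x 9 mm, 0.1 to 0.15 kg, slippery, two black rubber buffers on its nose. Starts on the bed between the rails (1.5 mm play each side), nose 4 to 24 mm short of the crossbar. Origin at the centre of its underside, x towards the nose (as the reader's x). Home: origin at reader x = 38 mm. A web 12 mm wide, top at 9 mm, runs along the middle between the two slides.
- thumb_plate (a point): The point to press: on the flat black thumb plate at the tray's tail, centre line, tray x = -42 mm, 6 mm above the underside. The plate spans tray x = -62 to -28 mm, 68 mm wide. At its front stands an upright rib, x = -28 to -22 mm, 64 mm wide, 18 mm above the underside: a fingertip on the plate presses down and pushes forward against the rib, 14 mm ahead of this point.
- tray_nose (a point): Middle of the tray's front, level with the buffers' faces (tray x = 62 mm), 4.5 mm above the underside. Starts at reader x = 10 to 30 mm; home it touches the stop at 100 mm.
- tray_notch (a point): Cross notch in the top of the tray's web, tray x = 27 to 38 mm, 5 mm deep; the leaf spring's bead drops in here when the tray is home.
- stop_face (a point): Middle of the black end stop's face, reader x = 100 mm, y = 0, z = 29 mm.
- crossbar_front (a point): Lower front edge of the rigid black crossbar on the centre line; the bar spans the rails at reader x = 34 to 46 mm, z = 33 to 46 mm. With the bed up the tray's top stands at z = 39 mm and its rubber nose catches on the bar and jams if pushed on: back off, press down at least 6 mm (8 to 10 mm is comfortable), then slide below it.
- lens_arm (a point): Lower front edge of the grey lens arm that overhangs the channel's inner end: from reader x = 71 mm back, z = 52 to 93 mm. Behind it, from x = 112 mm, the white optics housing, 101 mm high.
- bed (a joint): Off-white sprung bed, 217 x 77 mm, at the bottom of the channel, carrying the tray. 0 = up (top at z = 30 mm), 0.010 m = right down (20 mm). Moves straight down without tilting; 6 N start it, 15 N hold it right down, some 5 N more under the leaf spring. Once let go with the tray home it lifts the tray against the crossbar's underside, at about 0.006 m.
- leaf_spring (a joint): Bright steel leaf spring, 12 mm wide, clamped behind the crossbar, trailing inwards and down to a round bead 6 mm thick at reader x = 70 mm. Radians: 0 = free (bead's underside at z = 27 mm); the tray's web lifts it to about 0.08 if pressed right down, 0.25 if let up against the crossbar. Presses down with 3 to 9 N. Tray home: bead in the notch, 0.1 or less.
- start_key (a joint): Start key: round green push button, 22 mm across, in a black collar 38 mm across on the control strip, at reader x = -45, y = -75 mm. 0 = up, 0.005 m = fully down (about 5 N); counts as pressed beyond 0.0035; springs back.
- start_key_top (a point): Centre of the top of the start key, 49.5 mm above the desk when up.
- glass_slides: The two glass slides on the tray, 76 x 26 mm each, side by side between the thumb rib and the nose, 5.6 mm above the tray's underside; not to be touched. Same frame as the tray.
- cup_a: Loose specimen cup with a yellow lid, 64 mm wide and high, close by on the left of the reader. Origin at the centre of its underside.
- cup_c: Loose specimen cup with a blue lid, 64 mm wide and high, close by on the left of the reader. Origin at the centre of its underside.
- label_roll: Loose roll of white labels, 69 mm wide, 41 mm high, right of the reader. Origin at the centre of its underside.

How it is judged:
By the outcome, as a careful person would: the job done as asked, in the order asked, and still so for the second after the job is handed in, with the robot touching nothing.
It also fails if it takes over 40 s, if anything falls off the work surface, if the arm or the gripper's body presses on something with over 40 N, if the wrist force passes 120 N, or if a joint passes its speed limit or range.

## Working session

There is one attempt and no reset: what is moved stays moved. The work goes in short steps, Python scripts to look and compute and a tool call to move; the robot and the scene stay as the last step left them, time stands still between calls to the robot, and variables do not carry over. Pictures are saved under pics/ and viewed, at most 10 in all, crops included, and the job is handed in when it is done.

```bash
ls; mkdir -p pics
```

Create h.py:
```python
import numpy as np, cv2
from cell import manip
def save(n,f):
    im,d=manip.camera(n); cv2.imwrite(f'pics/{f}.png',im[:,:,::-1]); np.save(f'pics/{f}.npy',d); return im,d
def T(n):
    i=manip.camera_info(n); R=cv2.Rodrigues(np.array(i['rvec'],float))[0]; return np.array(i['K']),R,np.array(i['tvec'],float).ravel()
def world(n,u,v,d):
    K,R,t=T(n); c=np.linalg.inv(K)@np.stack([np.ravel(u),np.ravel(v),np.ones(np.size(u))])*np.ravel(d); return (R.T@(c-t[:,None])).T
def cloud(n,d):
    v,u=np.mgrid[:384,:512]; return world(n,u,v,d).reshape(384,512,3)
```

Run:
```python
from h import *
s=manip.read_state();print(s, manip.grip_depth)
a,_=save('scene','s0');b,_=save('top','t0')
for n in('scene','top'):
    K,R,t=T(n);print(n,K[0,0],-R.T@t,R[2])
```

```text
cell.py
pics
{'clock': 0.0, 'joints': array([ 1.04542904e+00,  3.00440583e-01,  1.52156393e+00, -2.48130663e-05,
        1.32070515e+00, -6.65915597e-02]), 'qd': array([-0.00041529, -0.00043471, -0.00076307, -0.00013036, -0.00186093,
       -0.00094973]), 'effort': array([-1.31389224e-04, -5.31805015e+01, -3.52739990e+01,  7.08533311e-02,
        2.43817322e-02, -7.88016428e-05]), 'eef_pos': array([243.44290978, 492.90222417, 204.91032887]), 'eef_rot': array([-3.14047653e+00, -5.03470909e-05,  2.68282305e+00]), 'wrist_force': array([-0.20295375,  1.13702598, -0.06067944]), 'moment': array([-0.00257269,  0.02109864, -0.05111838]), 'finger_force': 0.0, 'finger_gap': 93.91267714780828} -18.8
scene 351.575399676535 [ 208.42443428 -676.1618834   452.99592463] [ 0.44612156  0.75800022 -0.47582689]
top 434.19126883387594 [ 4.15933892e+02 -4.55641208e-01  1.01221050e+03] [ 0.17713529 -0.03727678 -0.98348032]
```

View pics/t0.png

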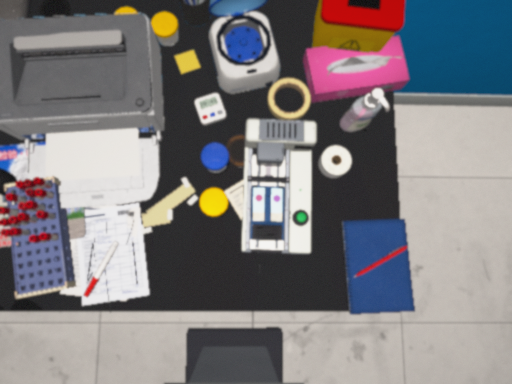

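View pics/s0.png

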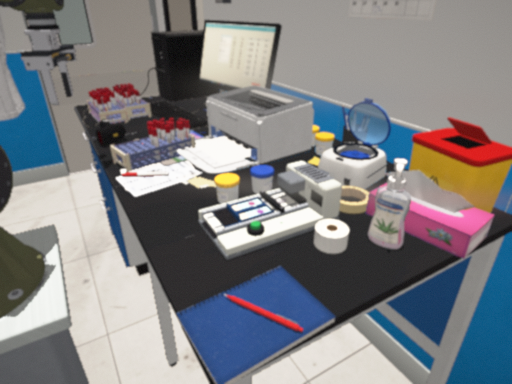

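The top view shows the reader at about px (280,190), its near end at row 250. The green key is at (301,217), the thumb plate at about (267,231), cups at (213,202) and (214,156), and the roll at (336,160).

Run:
```python
from h import *
for n,f in(('top','t0'),('scene','s0')):
    im=cv2.imread(f'pics/{f}.png').astype(int);P=cloud(n,np.load(f'pics/{f}.npy'))
    b,g,r=im[...,0],im[...,1],im[...,2]
    m=(g>r+50)&(g>b+25)
    if n=='top': m[:,:280]=0;m[:,330:]=0;m[:190]=0;m[240:]=0
    else: m[:200]=0;m[250:]=0;m[:,:235]=0;m[:,275:]=0
    v,u=np.nonzero(m);print(n,'key px',u.mean(),v.mean(),len(u),np.median(P[m],0))
    if n=='top':
        w=(im.min(2)>150)&(P[...,2]>18)&(P[...,2]<42)
        w[:150]=0;w[260:]=0;w[:,:291]=0;w[:,320:]=0
        p=P[w];print('strip',np.median(p[:,2]),cv2.minAreaRect(p[:,:2].astype(np.float32)))
        print('strip box',cv2.boxPoints(cv2.minAreaRect(p[:,:2].astype(np.float32))))
        for nm,uv in dict(cupa=(213,202),cupc=(214,156),roll=(330,170),lens=(270,152),house=(280,130)).items(): print(nm,P[uv[1],uv[0]])
i=manip.camera_info('wrist');print(i)
im=cv2.imread('pics/t0.png');cv2.imwrite('pics/t0c.png',cv2.resize(im[110:260,190:360],None,fx=4,fy=4,interpolation=cv2.INTER_CUBIC)[:600])
```

```text
top key px 300.96629213483146 216.8876404494382 89 [ 513.96212656 -145.14324862   48.73343954]
strip 28.845884035627392 ((554.42626953125, -148.23728942871094), (45.4525260925293, 235.1674041748047), 89.34336853027344)
strip box [[ 436.58984 -169.61453]
 [ 671.7418  -172.30957]
 [ 672.2627  -126.86005]
 [ 437.11072 -124.16501]]
cupa [543.69358753  50.47819763  64.28183612]
cupc [647.82663211  50.54865905  62.75051349]
roll [ 623.58964539 -215.00943704   42.70206217]
lens [651.02122222 -72.79839417  93.77496613]
house [700.29848343 -94.65913174  96.9697715 ]
scene key px 255.11111111111111 224.52777777777777 72 [ 511.21868124 -151.30157045   48.2828493 ]
{'K': array([[310.6565796 ,   0.        , 252.89422123],
       [  0.        , 310.6565796 , 192.73518065],
       [  0.        ,   0.        ,   1.        ]]), 'mount': array([[ 1.05533097e-03, -9.65042837e-01, -2.62090080e-01,
         7.56036846e+01],
       [ 9.99999360e-01,  9.11676907e-04,  6.69704963e-04,
        -2.06843556e-01],
       [-4.07352504e-04, -2.62090619e-01,  9.65043181e-01,
        -1.78708582e+02],
       [ 0.00000000e+00,  0.00000000e+00,  0.00000000e+00,
         1.00000000e+00]])}
```

View pics/t0c.png

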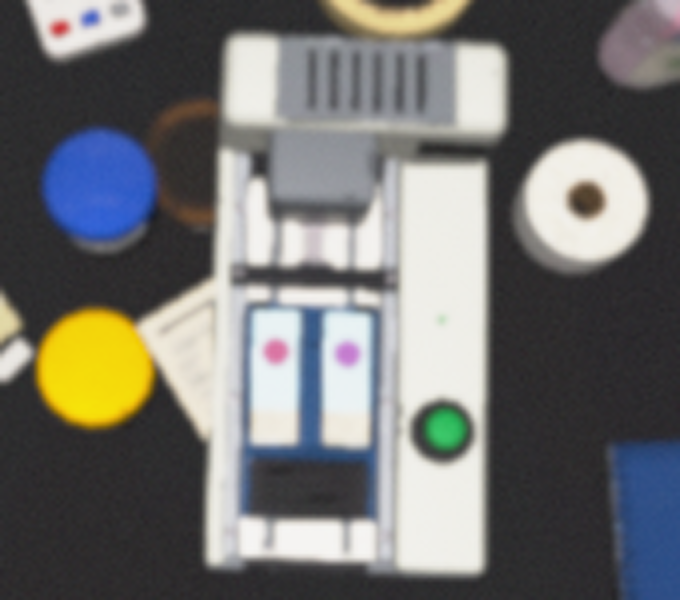

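Add to h.py:
```python
from scipy.spatial.transform import Rotation as Ro
def delta(p,yaw):
    s=manip.read_state();A=Ro.from_euler('xyz',s['eef_rot']);B=Ro.from_euler('xyz',[np.pi,0,yaw])
    return np.round(A.inv().apply(np.array(p)-s['eef_pos']),1),np.round((A.inv()*B).as_rotvec(),4)
```

```bash
python3 -c "
from h import *
print(delta([440,-74,205],np.pi-.0115))"
```

```text
(array([-4.273e+02, -4.212e+02,  4.000e-01]), array([-1.000e-03, -3.000e-04, -4.473e-01]))
```

Careful with the scale: shifts go in shares of 250 mm and turns go in shares of 2 pi rad. That gives: -160 mm is -0.64, -128 mm is -0.512, -0.447 rad is -0.0711.

Call:
{"method": "pendant", "body": {
  "increments": [
    {"dx": -0.12, "dy": -0.12, "rz": -0.0143},
    {"dx": -0.248, "dy": -0.244, "rz": -0.0286},
    {"dx": -0.38, "dy": -0.376, "rz": -0.043},
    {"dx": -0.512, "dy": -0.508, "rz": -0.0573},
    {"dx": -0.64, "dy": -0.64, "rz": -0.0711}
  ],
  "finger_gap": 0
}}

```text
clock: 0.6
eef_pos: [316.2, 277.0, 205.3]
eef_rot: [-3.141, -0.0, 3.134]
wrist_force: [1.1, -0.2, 0.4]
finger_gap: 57.7
finger_force: 0.0
```

```bash
python3 -c "
from h import *
print(delta([440,-74,205],np.pi-.0115))"
```

```text
(array([-1.265e+02, -3.500e+02,  3.000e-01]), array([-0.0002, -0.0001,  0.0038]))
```

In the tool's units: -215 mm is -0.86, -172 mm is -0.688.

Call:
{"method": "pendant", "body": {
  "increments": [
    {"dx": -0.06, "dy": -0.168},
    {"dx": -0.12, "dy": -0.34},
    {"dx": -0.184, "dy": -0.512},
    {"dx": -0.248, "dy": -0.688},
    {"dx": -0.312, "dy": -0.86}
  ],
  "finger_gap": 0
}}

```text
clock: 1.1
eef_pos: [391.7, 61.0, 205.5]
eef_rot: [3.142, 0.0, 3.13]
wrist_force: [1.7, -0.1, 0.2]
finger_gap: 17.0
finger_force: 0.0
```

Call:
{"method": "pendant", "body": {
  "increments": [
    {"dx": -0.064, "dy": -0.176},
    {"dx": -0.128, "dy": -0.356},
    {"dx": -0.192, "dy": -0.536},
    {"dx": -0.192, "dy": -0.536}
  ],
  "finger_gap": 0
}}

```text
clock: 1.5
eef_pos: [438.7, -75.7, 205.0]
eef_rot: [-3.141, -0.001, 3.125]
wrist_force: [0.4, 0.7, 0.1]
finger_gap: 0.4
finger_force: 0.0
```

Run:
```python
from h import *
s=manip.read_state();im,d=save('wrist','w1');print(s['eef_pos'],s['eef_rot'],s['joints'])
np.savez('pics/w1s.npz',p=s['eef_pos'],r=s['eef_rot'])
cv2.imwrite('pics/w1b.png',cv2.resize(im[:,:,::-1],None,fx=1.5,fy=1.5,interpolation=cv2.INTER_CUBIC))
```

```text
[438.68653491 -75.72548026 204.96179124] [-3.14117802e+00 -6.84856118e-04  3.12507444e+00] [-2.52898313e-01  6.46955495e-02  1.80032394e+00 -5.88684785e-04
  1.27714193e+00 -1.80700602e+00]
```

View pics/w1b.png

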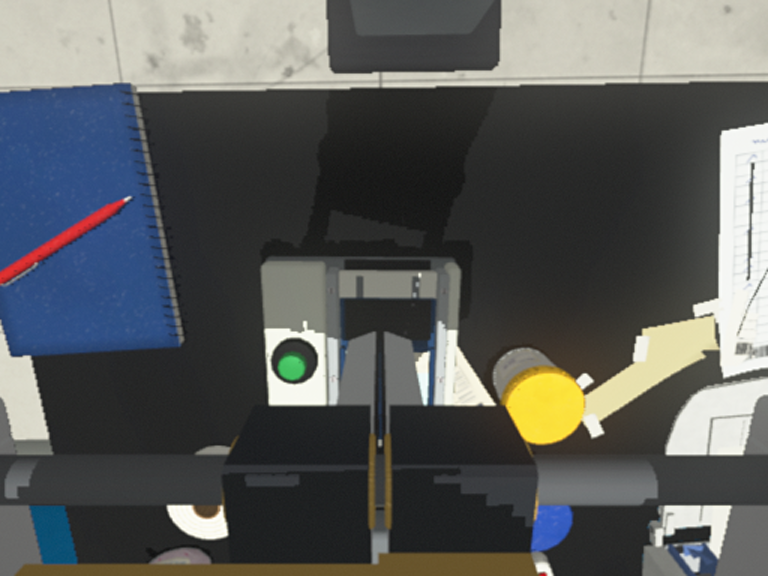

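The wrist view shows the near end of the reader: the key is at px (292,366 in the 1.5x picture), the tray's tail at about row 298 and rails at about columns 333 and 440. The fingers hide the rib.

Add to h.py:
```python
def wcloud(d,p,r):
    i=manip.camera_info('wrist');K,M=np.array(i['K']),np.array(i['mount']);v,u=np.mgrid[:384,:512]
    c=np.linalg.inv(K)@np.stack([u.ravel(),v.ravel(),np.ones(u.size)])*d.ravel()
    t=M[:3,:3]@c+M[:3,3:]; return (Ro.from_euler('xyz',r).apply(t.T)+p).reshape(384,512,3)
```

Run:
```python
from h import *
z=np.load('pics/w1s.npz');W=wcloud(np.load('pics/w1.npy'),z['p'],z['r']);wi=cv2.imread('pics/w1.png').astype(int)
Tp=cloud('top',np.load('pics/t0.npy'));ti=cv2.imread('pics/t0.png').astype(int)
np.set_printoptions(precision=1,suppress=True,linewidth=200)
g=wi[...,1];m=(g>wi[...,2]+50)&(g>wi[...,0]+25);m[:225]=0;m[260:]=0;m[:,:180]=0;m[:,215:]=0
print('key',np.median(W[m],0),m.sum(),W[m].min(0),W[m].max(0))
for nm,P,im,cut in(('w',W,wi,None),('t',Tp,ti,None)):
    # near end & strip outer edge, strip surface z 25..33
    s=(abs(P[...,2]-29)<3)&(im.min(2)>90)&(P[...,1]<-122)&(P[...,1]>-185)&(P[...,0]>425)&(P[...,0]<680)
    print(nm,'strip n',s.sum(),'x0',np.percentile(P[s][:,0],1))
    for x in range(440,680,25):
        q=s&(abs(P[...,0]-x)<6)
        if q.sum()>5: print('  x',x,'y range',P[q][:,1].min(),P[q][:,1].max(),np.median(P[q][:,2]))
    # centreline profile
    q=(abs(P[...,1]+73)<(14 if nm=='w' else 2.5))&(P[...,0]>428)&(P[...,0]<570)&(P[...,2]<100)
    if nm=='w': q&=(P[...,1]<-80)
    o=np.argsort(P[q][:,0])
    print(np.c_[P[q],im[q]][o][::(6 if nm=='w' else 1)])
```

```text
key [ 515.3 -145.9   48.5] 267 [ 363.1 -158.9   38. ] [531.3 -74.8 383.7]
w strip n 2927 x0 439.072480239205
  x 440 y range -168.9503093448791 -122.72506124842721 28.09932476205725
  x 465 y range -169.68341754123026 -122.30732644051551 28.474306885476665
  x 490 y range -170.7592362062308 -122.59766214020746 28.401353169858737
  x 515 y range -171.68547615940767 -122.58436721815207 28.110387881022675
  x 540 y range -172.51431785932658 -123.569819087197 28.405942143627968
  x 565 y range -154.3246336493362 -123.74575548805393 27.447161058309206
[[428.7 -84.5  -1.3  29.   31.   30. ]
 [430.1 -80.8  -1.5  27.   28.   27. ]
 [431.3 -82.   -1.3  30.   31.   31. ]
 [432.8 -82.1  -2.5  29.   30.   29. ]
 [434.  -83.4  -2.5  29.   30.   29. ]
 [436.2 -85.9  -0.9  29.   31.   29. ]
 [437.7 -84.7  -1.7  32.   34.   32. ]
 [437.8 -82.1   4.7  62.   62.   60. ]
 [438.1 -82.    9.1  70.   69.   67. ]
 [438.5 -82.   13.3  45.   45.   44. ]
 [439.6 -85.6  13.7  33.   34.   33. ]
 [440.8 -86.9  13.7  34.   35.   34. ]
 [442.  -82.   14.5  32.   33.   32. ]
 [443.2 -83.3  14.4  32.   34.   33. ]
 
[... 7328 characters left out ...]
550.7 -72.4  39.  144.   97.   62. ]
 [553.6 -72.7  34.4 143.   97.   63. ]
 [553.8 -75.   33.6 149.  108.   81. ]
 [555.9 -72.7  34.6 140.   96.   60. ]
 [556.  -75.   34.2 150.  110.   83. ]
 [556.5 -70.7  30.4 141.   95.   60. ]
 [558.3 -75.   33.9 149.  112.   82. ]
 [558.5 -72.9  32.3 140.   95.   63. ]
 [560.6 -72.7  34.1 134.   93.   61. ]
 [560.7 -75.1  33.5 143.  106.   80. ]
 [562.9 -72.7  34.2 124.   85.   55. ]
 [562.9 -75.   33.8 133.   99.   78. ]
 [564.5 -72.4  38.9 128.   86.   56. ]
 [564.5 -74.7  38.6 135.   99.   76. ]
 [566.8 -74.7  38.5 138.  100.   73. ]
 [567.3 -72.6  35.6 137.   92.   59. ]
 [569.2 -72.5  37.8 137.   93.   58. ]
 [569.4 -74.8  36.9 138.  100.   71. ]]
```

Run:
```python
from h import *
np.set_printoptions(precision=1,suppress=True)
K,R,t=T('top')
def ray(u,v,z):
    d=R.T@np.linalg.inv(K)@[u,v,1];c=-R.T@t;return c+d*(z-c[2])/d[2]
for u,v in((267.9,230),(268,235)):print(ray(u,v,36))
im=cv2.imread('pics/t0.png').astype(int)
print(im[230,245:300].mean(1));print(im[216,245:300,0]-im[216,245:300,2])
print(ray(301,216.9,49.5)); print(delta([484.5,-72.5,60],np.pi-.012))
```

```text
[485.4 -72.3  36. ]
[474.2 -72.5  36. ]
[220.7 215.7 215.7 202.7 166.7 129.  102.7  84.7  68.7  64.3  61.   57.7
  56.7  56.   56.7  58.7  55.7  55.   56.7  55.3  55.3  57.7  56.   57.
  57.   54.   57.   54.   52.7  54.   53.3  54.3  55.3  58.3  57.7  63.7
  72.3  85.7 105.7 145.  193.3 212.3 204.  180.3 201.7 229.  236.7 238.
 238.3 238.  238.3 238.  237.7 237.  237.3]
[ -7  -4   2   4   8  17  30   1 -18 -16 -15 -16 -15 -15 -15 -15 -15 -14
 -14   2  48  74  80  78  56  12 -14 -16 -15 -16 -16 -16 -16 -15 -15 -16
 -16  -7  26  19   9   6   7   4  -5 -11 -11 -10  -5   0   3  18  36  43
  47]
[ 514.2 -145.4   49.5]
(array([-46.6,   1.8, 144.8]), array([ 0., -0., -0.]))
```

In the tool's units: 144 mm is 0.576, 3.3 mm is 0.0132, 0.005 rad is 0.0008.

Call:
{"method": "pendant", "body": {
  "increments": [
    {"dx": -0.06, "dy": 0.004, "dz": 0.18},
    {"dx": -0.124, "dy": 0.008, "dz": 0.36},
    {"dx": -0.186, "dy": 0.0132, "dz": 0.54, "rz": 0.0008},
    {"dx": -0.186, "dy": 0.0132, "dz": 0.576, "rz": 0.0008},
    {"dx": -0.186, "dy": 0.0132, "dz": 0.576, "rz": 0.0008}
  ],
  "finger_gap": 0
}}

```text
clock: 2.05
eef_pos: [483.6, -67.9, 60.9]
eef_rot: [3.141, -0.003, 3.126]
wrist_force: [0.4, 0.1, 0.1]
finger_gap: 0.5
finger_force: 0.0
```

Call:
{"method": "pendant", "body": {
  "increments": [
    {"dz": 0.048},
    {"dz": 0.08},
    {"dz": 0.092},
    {"dz": 0.092}
  ]
}}

```text
clock: 2.45
eef_pos: [484.5, -69.0, 38.7]
eef_rot: [-3.142, 0.0, 3.125]
wrist_force: [0.7, 0.2, -0.6]
finger_gap: 0.1
finger_force: 0.0
```

In the tool's units: 10 mm is 0.04, -1.5 mm is -0.006.

Call:
{"method": "pendant", "body": {
  "increments": [
    {"dy": -0.006, "dz": 0.008},
    {"dy": -0.006, "dz": 0.02},
    {"dy": -0.006, "dz": 0.032},
    {"dy": -0.006, "dz": 0.04},
    {"dy": -0.006, "dz": 0.04}
  ]
}}

```text
clock: 2.95
eef_pos: [485.1, -70.7, 29.0]
eef_rot: [-3.141, 0.001, 3.125]
wrist_force: [-1.7, 0.2, 10.7]
finger_gap: 0.7
finger_force: 4.9
```

In the tool's units: 2.5 mm is 0.01, 1.5 mm is 0.006.

Call:
{"method": "pendant", "body": {
  "increments": [
    {"dz": 0.006},
    {"dz": 0.01},
    {"dz": 0.01}
  ]
}}

```text
clock: 3.25
eef_pos: [485.2, -70.7, 26.7]
eef_rot: [-3.141, 0.002, 3.125]
wrist_force: [-2.5, 0.3, 12.1]
finger_gap: 0.3
finger_force: 5.9
```

In the tool's units: -20 mm is -0.08, -16 mm is -0.064.

Call:
{"method": "pendant", "body": {
  "increments": [
    {"dx": -0.016, "dz": 0.0028},
    {"dx": -0.032, "dz": 0.0028},
    {"dx": -0.048, "dz": 0.0028},
    {"dx": -0.064, "dz": 0.0028},
    {"dx": -0.08, "dz": 0.0028}
  ]
}}

```text
clock: 3.75
eef_pos: [505.4, -71.0, 26.3]
eef_rot: [-3.141, 0.002, 3.125]
wrist_force: [-2.0, -0.6, 11.6]
finger_gap: 0.2
finger_force: 6.1
```

In the tool's units: -20 mm is -0.08, -16 mm is -0.064.

Call:
{"method": "pendant", "body": {
  "increments": [
    {"dx": -0.016},
    {"dx": -0.032},
    {"dx": -0.048},
    {"dx": -0.064},
    {"dx": -0.08}
  ]
}}

```text
clock: 4.25
eef_pos: [525.4, -71.3, 26.3]
eef_rot: [-3.141, 0.002, 3.125]
wrist_force: [-2.1, -0.5, 12.4]
finger_gap: 0.6
finger_force: 6.1
```

Call:
{"method": "pendant", "body": {
  "increments": [
    {"dx": -0.016},
    {"dx": -0.032},
    {"dx": -0.048},
    {"dx": -0.064}
  ]
}}

```text
clock: 4.65
eef_pos: [541.1, -71.5, 26.2]
eef_rot: [-3.141, 0.001, 3.125]
wrist_force: [-3.9, -0.9, 11.9]
finger_gap: 0.6
finger_force: 11.2
```

```bash
python3 -c "
from h import *
P=cloud('top',save('top','t1')[1])"
python3 -c "
import cv2;im=cv2.imread('pics/t1.png');cv2.imwrite('pics/t1c.png',cv2.resize(im[110:260,190:360],None,fx=4,fy=4,interpolation=2)[:600])"
```

```text
(no output)
```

View pics/t1c.png

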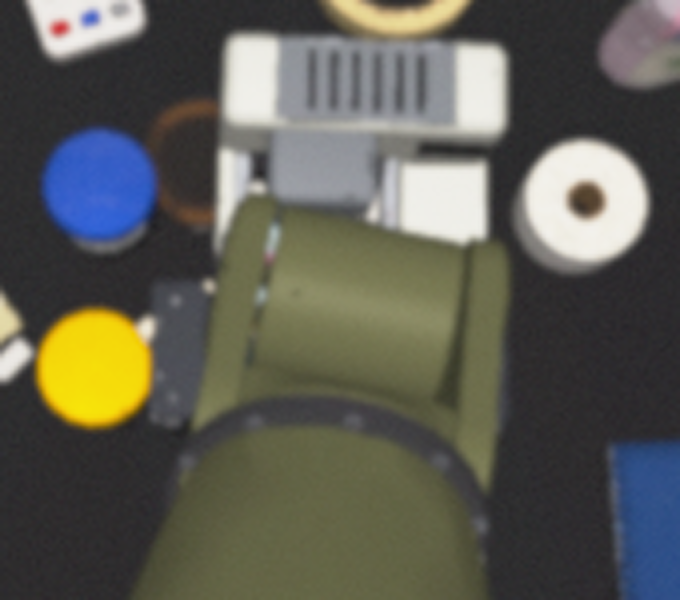

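The arm hides the tray's tail. The edge of the slides shows at about (272,240), so the tray has moved in with the finger.

In the tool's units: -12 mm is -0.048, -9 mm is -0.036.

Call:
{"method": "pendant", "body": {
  "increments": [
    {"dx": -0.012, "dz": 0.002},
    {"dx": -0.024, "dz": 0.002},
    {"dx": -0.036, "dz": 0.002},
    {"dx": -0.048, "dz": 0.002}
  ]
}}

```text
clock: 5.1
eef_pos: [553.3, -71.8, 26.2]
eef_rot: [-3.141, 0.002, 3.125]
wrist_force: [-4.5, -0.7, 16.9]
finger_gap: 0.4
finger_force: 11.7
```

In the tool's units: -6 mm is -0.024, -4 mm is -0.016.

Call:
{"method": "pendant", "body": {
  "increments": [
    {"dx": -0.008},
    {"dx": -0.016},
    {"dx": -0.024}
  ]
}}

```text
clock: 5.4
eef_pos: [559.6, -71.9, 26.2]
eef_rot: [-3.141, 0.003, 3.125]
wrist_force: [-2.7, -0.7, 14.6]
finger_gap: 0.4
finger_force: 9.8
```

In the tool's units: -3 mm is -0.012, -2 mm is -0.008.

Call:
{"method": "pendant", "body": {
  "increments": [
    {"dx": -0.004},
    {"dx": -0.008},
    {"dx": -0.012}
  ]
}}

```text
clock: 5.7
eef_pos: [562.5, -72.0, 26.2]
eef_rot: [-3.141, 0.003, 3.125]
wrist_force: [-2.2, 1.1, 15.0]
finger_gap: 0.5
finger_force: 9.9
```

In the tool's units: -2 mm is -0.008, -1 mm is -0.004.

Call:
{"method": "pendant", "body": {
  "increments": [
    {"dx": -0.004},
    {"dx": -0.008},
    {"dx": -0.008}
  ]
}}

```text
clock: 6.0
eef_pos: [563.3, -71.9, 26.2]
eef_rot: [-3.141, -0.001, 3.125]
wrist_force: [-11.7, 0.1, 21.8]
finger_gap: 0.8
finger_force: 15.5
```

In the tool's units: -2 mm is -0.008, -1 mm is -0.004.

Call:
{"method": "pendant", "body": {
  "increments": [
    {"dx": -0.004},
    {"dx": -0.008},
    {"dx": -0.008}
  ]
}}

```text
clock: 6.3
eef_pos: [563.5, -71.8, 26.1]
eef_rot: [3.141, -0.005, 3.125]
wrist_force: [-27.0, 0.0, 32.6]
finger_gap: 0.5
finger_force: 24.7
```

In the tool's units: -9 mm is -0.036, -7 mm is -0.028.

Call:
{"method": "pendant", "body": {
  "increments": [
    {"dx": 0.012},
    {"dx": 0.012, "dz": -0.012},
    {"dx": 0.012, "dz": -0.028},
    {"dx": 0.02, "dz": -0.036},
    {"dx": 0.024, "dz": -0.036}
  ]
}}

```text
clock: 6.8
eef_pos: [559.3, -71.7, 33.7]
eef_rot: [3.142, -0.0, 3.125]
wrist_force: [0.3, 0.2, -0.4]
finger_gap: 0.8
finger_force: 0.0
```

In the tool's units: 140 mm is 0.56, -130 mm is -0.52.

Call:
{"method": "pendant", "body": {
  "increments": [
    {"dz": -0.08},
    {"dx": 0.04, "dz": -0.24},
    {"dx": 0.2, "dz": -0.36},
    {"dx": 0.38, "dz": -0.44},
    {"dx": 0.56, "dz": -0.52}
  ]
}}

```text
clock: 7.3
eef_pos: [417.7, -69.1, 164.0]
eef_rot: [3.142, -0.0, 3.125]
wrist_force: [0.7, -1.4, 0.9]
finger_gap: 0.7
finger_force: 0.0
```

Call:
{"method": "pendant", "body": {
  "increments": [
    {"dx": 0.18},
    {"dx": 0.24},
    {"dx": 0.24}
  ]
}}

```text
clock: 7.6
eef_pos: [358.3, -68.3, 164.0]
eef_rot: [-3.141, 0.001, 3.124]
wrist_force: [0.3, -0.6, -0.1]
finger_gap: 0.5
finger_force: 0.0
```

Run:
```python
from h import *
im,d=save('top','t2');sc,_=save('scene','s2')
a=cv2.resize(im[110:260,220:340],None,fx=4,fy=4,interpolation=2)[:600]
b=cv2.resize(sc[165:265,190:280],None,fx=3.5,fy=6,interpolation=2)
cv2.imwrite('pics/v2.png',np.hstack([a,b])[:,:,::-1]);print(a.shape,b.shape)
```

```text
(600, 480, 3) (600, 315, 3)
```

View pics/v2.png

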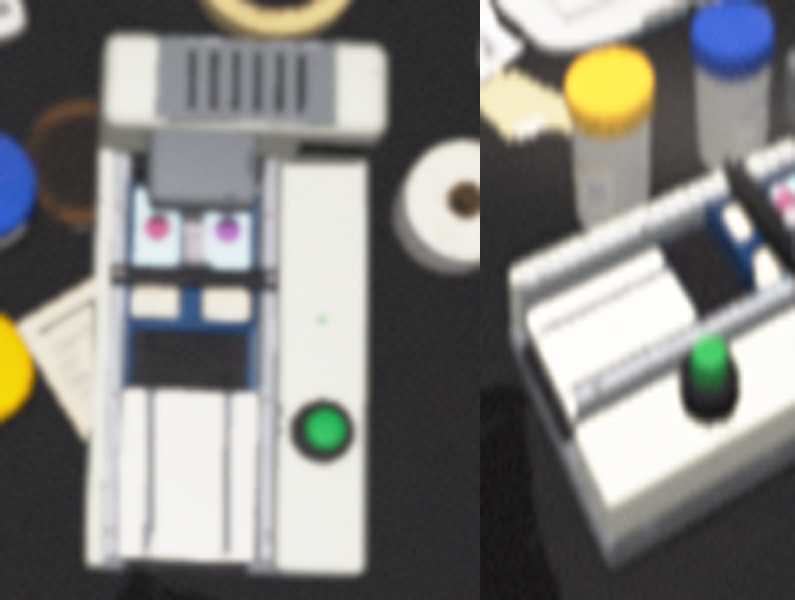

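The tray is in: its tail is at row ~387 of the crop (518 before), with the slides below the crossbar at row 275. The key at (325,430), the cups and the roll are unchanged. Next I check the tail's position and work out the move to the key.

Run:
```python
from h import *
K,R,t=T('top')
def ray(u,v,z):
    d=R.T@np.linalg.inv(K)@[u,v,1];c=-R.T@t;return c+d*(z-c[2])/d[2]
for f,z in(('t0',36),('t2',32)):
    p=cv2.imread(f'pics/{f}.png').astype(float).mean(2)
    for c in (262,267,272):
        col=p[195:248,c]; g=np.diff(col); k=np.argmax(g); a=g[k-2:k+3]; e=195+k+.5+(a@np.arange(-2,3))/a.sum()
        print(f,c,e,ray(c,e,z).round(1))
print(delta([514,-145.6,80],3.125))
```

```text
t0 262 239.37568555758685 [464.4 -59.1  36. ]
t0 267 239.36175942549372 [464.5 -70.3  36. ]
t0 272 239.38309352517985 [464.6 -81.5  36. ]
t2 262 206.73159784560144 [538.4 -59.2  32. ]
t2 267 207.117915904936 [537.6 -70.6  32. ]
t2 272 207.3586762075134 [537.2 -82.   32. ]
(array([-155.1,  -74.5,   84.1]), array([-0.0002,  0.0008, -0.0004]))
```

In the tool's units: -155 mm is -0.62, -120 mm is -0.48.

Call:
{"method": "pendant", "body": {
  "increments": [
    {"dx": -0.16, "dy": -0.076},
    {"dx": -0.32, "dy": -0.152, "dz": 0.06},
    {"dx": -0.48, "dy": -0.232, "dz": 0.18},
    {"dx": -0.62, "dy": -0.298, "dz": 0.3},
    {"dx": -0.62, "dy": -0.298, "dz": 0.336}
  ]
}}

```text
clock: 8.2
eef_pos: [514.9, -146.3, 74.1]
eef_rot: [3.14, -0.006, 3.124]
wrist_force: [0.3, -0.2, -1.4]
finger_gap: 0.6
finger_force: 0.0
```

Call:
{"method": "pendant", "body": {
  "increments": [
    {"dz": 0.06},
    {"dz": 0.1},
    {"dz": 0.116},
    {"dz": 0.116}
  ]
}}

```text
clock: 8.6
eef_pos: [513.3, -145.2, 50.8]
eef_rot: [3.142, -0.0, 3.125]
wrist_force: [0.4, -0.1, 1.0]
finger_gap: 0.6
finger_force: 0.0
```

In the tool's units: 5.5 mm is 0.022, 4 mm is 0.016.

Call:
{"method": "pendant", "body": {
  "increments": [
    {"dz": 0.008},
    {"dz": 0.016},
    {"dz": 0.022},
    {"dz": 0.022}
  ]
}}

```text
clock: 9.0
eef_pos: [513.8, -145.5, 45.7]
eef_rot: [-3.141, 0.001, 3.125]
wrist_force: [1.4, 1.1, 4.5]
finger_gap: 1.0
finger_force: 2.1
```

In the tool's units: 2 mm is 0.008, 1 mm is 0.004.

Call:
{"method": "pendant", "body": {
  "increments": [
    {"dz": 0.004},
    {"dz": 0.008},
    {"dz": 0.008}
  ]
}}

```text
clock: 9.3
eef_pos: [513.8, -145.5, 44.5]
eef_rot: [-3.141, 0.001, 3.125]
wrist_force: [-3.1, 2.7, 16.3]
finger_gap: 0.2
finger_force: 8.3
```

In the tool's units: 130 mm is 0.52, -120 mm is -0.48.

Call:
{"method": "pendant", "body": {
  "increments": [
    {"dz": -0.02},
    {"dz": -0.08},
    {"dx": 0.12, "dz": -0.24},
    {"dx": 0.32, "dz": -0.4},
    {"dx": 0.52, "dz": -0.48}
  ]
}}

```text
clock: 9.8
eef_pos: [398.0, -143.5, 157.0]
eef_rot: [-3.141, 0.001, 3.125]
wrist_force: [-0.4, -0.7, 0.8]
finger_gap: 0.5
finger_force: 0.0
```

Call:
{"method": "pendant", "body": {
  "increments": [
    {"dx": 0.08},
    {"dx": 0.08},
    {"dx": 0.08}
  ]
}}

```text
clock: 10.1
eef_pos: [379.3, -143.3, 155.9]
eef_rot: [-3.141, 0.0, 3.124]
wrist_force: [0.0, 0.3, 0.3]
finger_gap: 0.3
finger_force: 0.0
```

Run:
```python
from h import *
im,d=save('top','t3');a=cv2.imread('pics/t2.png').astype(int);b=cv2.imread('pics/t3.png').astype(int)
D=abs(a-b).max(2)[115:255,195:355];v,u=np.nonzero(D>40);print(len(u),(u+195)[:20],(v+115)[:20])
print(manip.read_state()['wrist_force'])
```

```text
211 [291 289 290 291 292 293 294 288 289 290 291 292 293 294 295 288 289 290
 291 292] [242 243 243 243 243 243 243 244 244 244 244 244 244 244 244 245 245 245
 245 245]
[-0.47789365  0.59194308 -0.04317173]
```

```bash
python3 -c "
from cell import manip
print(manip.sign_off())"
```

```text
the job is handed in; nothing more can be done
None
```

I slid the tray in under the crossbar to the end stop, let go, then pressed the start key fully down and released it, and handed the job in at about 10 s. I inferred the click from the tray staying at the stop after release, since I could not see the bead. The cups and the label roll look unmoved in the top view.

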